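Proof-load a printed link on the spring balance

TASK

Proof-load the long printed link: pick it up, drop either of its eyes over the upturned hook of the spring balance, and pull the hook out with the link until the balance's pointer stands on the long scale line, without ever pulling past the next short line. Finish still holding the link there, off the bench and about level, with the pointer steady on the long line; keep your fingers off the hook and leave the short link, the cup and the bottle where they are.

Things in the scene. Friction and masses are not known exactly. Their poses are not given: they have to be found in the camera images.
- link_mid (a point): Centre of the long printed link (mid stem, half-way up). Black plastic, 144 mm long, 14 mm high, 40 g, loose, flat on the bench: a stem 14 mm wide, clear over 70 mm, with a round eye at each end (34 mm outside, 22 mm through hole, upright). x along the stem, z up; both ends alike. Grip it across mid stem. The short link is not the one; the two may lie in either place.
- eye_a (a point): Centre of the hole of the eye at the link's +x end, 55 mm from link_mid, half-way up.
- eye_b (a point): Centre of the hole of the eye at the link's -x end, 55 mm from link_mid, half-way up.
- hook (a point): Point on the upright prong of the balance's J-shaped hook (6 mm round steel, mouth up), 80 mm above the bench. The prong rises 17 mm above it; the bend lies up to 20 mm below. x points into the balance: pull along -x; z up. Behind the prong the mouth is 28 mm wide. An eye is lowered over the prong until its centre is level with this point; after some 8 mm of play its far rim bears on the prong.
- scale_mark (a point): Middle of the long scale line: a 3 mm broad line right across the white scale on top of the balance, 115 mm behind the prong's rest position. Short lines stand every 10 mm to both sides of it. The pointer, a black bar 20 mm across, rides over the scale's slot and moves with the hook, 165 mm behind the prong, so it rests 50 mm behind the line.
- drawbar (a joint): How far the hook and pointer are pulled out, in m: 0 at rest, 0.050 with the pointer on the long line, 0.060 on the next short line, 0.090 at the stop. A spring draws it back with 0.6 N at rest plus 200 N per metre: about 10.6 N at the long line.
- balance: The fixed spring balance: aluminium case 200 x 38 mm, 92 mm high on top with a white scale, in two saddles on a plywood board 335 x 100 x 18 mm fixed to the bench. Origin on the bench under the prong's rest position, x into the balance. The case begins 45 mm behind the prong, the board 13 mm in front of it.
- short_link: Bystander: a similar black link, only 80 mm long, 10 mm high, flat on the bench. Origin under its centre, x along it.
- printed_cup: Bystander: open black printed cup, 68 mm across, 100 mm high. Origin under its centre.
- glue: Bystander: white bottle, 48 mm across, 130 mm high. Origin under its centre.

How it is judged:
By the outcome, as a careful person would: the job done as asked, in the order asked, and still so for the second after the job is handed in, while the arm keeps its last pose, push and grip.
It also fails if it takes over 51 s, if anything falls off the work surface, if the arm or the gripper's body presses on something with over 40 N, if the wrist force passes 120 N, or if a joint passes its speed limit or range.

ROBOT

A 6-joint arm with a two-finger parallel gripper is mounted at the origin on the work surface. World frame = base frame: x ahead of the robot, y to its left, z up, the work surface at z = 0. Lengths are in mm, angles in rad, forces in N, time in s.
With the tool pointing down it reaches from about 350 to 775 mm from the base axis. Payload 7.3 kg.
Tool frame: the origin (TCP) lies on the centre line of the jaws, within the pads' length; the fingertips stand 22 mm ahead of it and the grasp point (between the pads) lies 3 mm ahead of it; z points along the fingers, y is the direction in which the jaws open and shut (so a half turn about z gives the same grasp; the last joint's range is limited). The gripper opens to 92 mm and grips with 3 to 60 N. Pads are 19 mm wide; open, the fingers measure 130 mm over their backs; the gripper's body (75 mm by 190 mm) begins 47 mm behind the grasp point.
Start: joints at [-1.283, 0.342, 1.524, -0, 1.275, -0.146], TCP at [220.692, -476.38, 248.741] pointing down, gripper open.
Joint ranges: [-2.53, 2.53], [-0.77, 2.02], [0.04, 2.7], [-1, 4.14], [0.28, 2.66], [-3.11, 3.11]. Speed limits (rad/s): [2.57, 2.57, 3.14, 3.14, 3.14, 3.14].

INTERFACE

Orientations are given as [roll, pitch, yaw] about the fixed x, y, z axes, in that order (R = Rz(yaw) Ry(pitch) Rx(roll)).
In Python, from plant import get_obs, capture, bot, spot_in gives the robot as it stands.
- The arm moves only by the shell command python3 -m handwheel 'ROWS' [OPENING]. ROWS is JSON, a list of rows, each a list of 2 entries, a list of its own where there are three numbers: the shift along the world's x, y, z in mm, then the turn, a rotation vector about the world's x, y, z in rad. In form: [[[x, y, z], [wx, wy, wz]], ...]. A call has 1 to 12 rows; each row shifts and turns the commanded pose from where the row before left it; what a row does not reach is not made up. A row lasts 1/8 s, in which the tool goes at most 62.5 mm and 10.7 degrees, less where a joint would pass 70% of its speed; a pose out of reach is approached as far as the arm can. A call is refused whole if a number of a shift passes 62.5 or a number of a turn 0.188, either way. A call with a gripper value outside its range is refused whole. OPENING is the closure, from 0 (fully open) to 1 (shut), set as the call begins (- or left out, the last holds). The fingers move at their own pace and stop on an object; the grip force is fixed at half the most. Time passes only in rows, so rows that do not move let the fingers close. It gives the time, the measured TCP pose, the force and the opening at its end, in the units of the state.
- get_obs(): the state, without advancing time (a new reading comes with each control period).
- capture(name): name is "scene" or "side" or "wrist"; returns a dict with "img" (420x560x3 uint8, red, green, blue), "fx", "fy", "cx", "cy" (pixels), "cam_to_world" (4x4, takes a point from camera to world coordinates). Camera axes: x right, y up, looking along -z (the intrinsics and any distortion apply to the point x, -y, -z); pixel columns grow to the right and rows downward; lengths in mm; the calibration is good to about 2 mm. The wrist camera is an equidistant fisheye: a pixel r from the principal point sees the ray r / f radians off the axis. A picture is of the moment at which its call begins. There is no depth.
- bot.close_job(): hands the job in, once; it reports no verdict.
Trained networks look in the newest picture that a camera, given by its name, has taken for a name from the list of things; names that differ only in an ending like _2 or _b are one class to them, and where a whole thing is asked for, a point or a joint stands for the part that bears it (a point fixed in the world has none). Each returns a list of dicts, best first, with "score" (0 to 1); they miss things now and then, are a little off and sometimes report something else, mostly with a low value. They report only what shows in the picture. A call takes as long as a camera call.
- spot_in(thing, camera): "xyz" ([x, y, z] in mm, in the coordinates of the camera as it stood for that picture, good to about 4 mm: the middle of the surface that is visible of it).
The state is a dict: "time": time; "joint_positions": joint angles; "dq": joint speeds; "tau": joint torques, N m; "tool_pos": TCP position; "tcp_rot": TCP orientation; "contact_force": force on the tool from outside, world axes, zero at the start; "moment": the same for the moment, N m; "grip_width": finger opening in mm.
Only numpy, scipy, OpenCV 4.12 (cv2) and the standard library are available. Lean on these libraries where they do the work, as an engineer would, in place of code of your own. Each camera call takes 0.05 s, during which the arm holds its last target. There are 200 camera calls.

## Working session

There is one attempt and no reset: what is moved stays moved. The work goes in short steps, Python scripts to look and compute and a shell command to move; the robot and the scene stay as the last step left them, time stands still between calls to the robot, and variables do not carry over. Pictures are saved under pics/ and viewed, about 8 in all and at most 12, crops included, and the job is handed in when it is done.

```bash
mkdir -p pics; cat > h.py <<'E'
import numpy as np, cv2
from plant import get_obs, capture, bot, spot_in
def ray(c,u,v,fish=False):
    x=(u-c['cx'])/c['fx'];y=(v-c['cy'])/c['fy']
    if fish:
        r=np.hypot(x,y);s=np.sin(r)/r if r>1e-9 else 1
        d=np.array([x*s,-y*s,-np.cos(r)])
    else: d=np.array([x,-y,-1.])
    T=np.array(c['cam_to_world']);return T[:3,3],T[:3,:3]@d
def onz(c,u,v,z,fish=False):
    o,d=ray(c,u,v,fish);return o+d*(z-o[2])/d[2]
def proj(c,p,fish=False):
    T=np.array(c['cam_to_world']);q=T[:3,:3].T@(np.array(p,float)-T[:3,3]);x,y,z=q[0],-q[1],-q[2]
    if fish:
        r=np.hypot(x,y);t=np.arctan2(r,z);x,y=x/r*t,y/r*t
    else: x,y=x/z,y/z
    return c['cx']+c['fx']*x,c['cy']+c['fy']*y
def world(c,p): T=np.array(c['cam_to_world']);return T[:3,:3]@np.array(p)+T[:3,3]
E
python3 - <<'E'
from h import *
for n in ['scene','side','wrist']:
    c=capture(n); cv2.imwrite(f'pics/{n}0.png',c['img'][:,:,::-1])
    print(n,c['fx'],c['cx'],c['cy'],[k for k in c],np.round(np.array(c['cam_to_world'])[:3],2).tolist())
    for t in ['link_mid','eye_a','hook','scale_mark','balance','short_link','printed_cup','glue','drawbar']:
        try:
            for d in spot_in(t,n)[:3]: 
                w=world(c,d['xyz']);print(t,round(d['score'],2),w.round(),np.round(proj(c,w,n=='wrist')))
        except Exception as e: print(t,e)
print(get_obs())
E
```

```text
scene 409.81678546829545 275.62433516945447 213.4824545195263 ['img', 'fx', 'fy', 'cx', 'cy', 'cam_to_world'] [[0.15, -0.83, 0.53, 1153.79], [0.99, 0.13, -0.07, -21.27], [-0.01, 0.53, 0.84, 1015.01]]
link_mid 0.56 [ 651. -265.   16.] [161. 269.]
eye_a 0.62 [ 648. -263.   11.] [162. 268.]
hook 0.41 [662. 102.  76.] [298. 243.]
scale_mark 0.62 [845.  88.  14.] [305. 319.]
balance 0.69 [841.  88.  13.] [305. 318.]
printed_cup 0.57 [522. 387.  71.] [388. 186.]
glue 0.91 [701. 347.  74.] [394. 243.]
drawbar 0.41 [660. 101.  77.] [297. 242.]
side 414.91221455591574 278.3392497319844 208.21503820577095 ['img', 'fx', 'fy', 'cx', 'cy', 'cam_to_world'] [[-0.74, 0.39, -0.55, 72.85], [-0.67, -0.44, 0.59, 591.26], [-0.01, 0.81, 0.59, 603.89]]
eye_a 0.63 [ 631. -255.   10.] [337. 168.]
hook 0.42 [665. 108.  73.] [231. 200.]
hook 0.34 [ 630. -253.    7.] [337. 169.]
scale_mark 0.96 [756. 110.  16.] [206. 205.]
balance 0.84 [761. 112.  17.] [205. 205.]
short_link 0.55 [ 428. -247.    8.] [401. 197.]
printed_cup 0.68 [500. 396.  68.] [167. 319.]
glue 0.82 [668. 358.  66.] [131. 260.]
glue 0.72 [ 425.
[... 187 characters left out ...]
1.37], [0.0, -0.31, 0.95, 383.47]]
{'time': 1.5, 'joint_positions': array([-1.28299470e+00,  3.42020776e-01,  1.52408402e+00, -4.22504704e-06,
        1.27536173e+00, -1.45995656e-01]), 'dq': array([ 0.001576  ,  0.00041271, -0.00215969,  0.00067047,  0.00154913,
        0.00035849]), 'tau': array([ 7.93456056e-04, -4.31124794e+01, -2.44476950e+01,  7.18997139e-02,
        4.83535265e-02, -8.78818213e-06]), 'tool_pos': array([ 220.69906847, -476.3972383 ,  248.73530459]), 'tcp_rot': array([3.14146846e+00, 2.23471987e-05, 4.33798512e-01]), 'contact_force': array([-0.59915929,  0.95356383, -0.48415344]), 'moment': array([-0.04255467, -0.03441049,  0.06553777]), 'grip_width': 91.95321063583741}
```

```bash
python3 - <<'E'
import cv2,numpy as np
a=cv2.imread('pics/scene0.png');b=cv2.imread('pics/side0.png')
x=a[150:400,100:420]; y=b[120:320,130:450]
x=cv2.resize(x,(400*1,312));
cv2.imwrite('pics/v1.png',cv2.resize(a[140:390,110:430],(768,600),interpolation=cv2.INTER_CUBIC))
cv2.imwrite('pics/v2.png',cv2.resize(b[100:350,100:420],(768,600),interpolation=cv2.INTER_CUBIC))
E
```

```text
(no output)
```

View pics/v1.png

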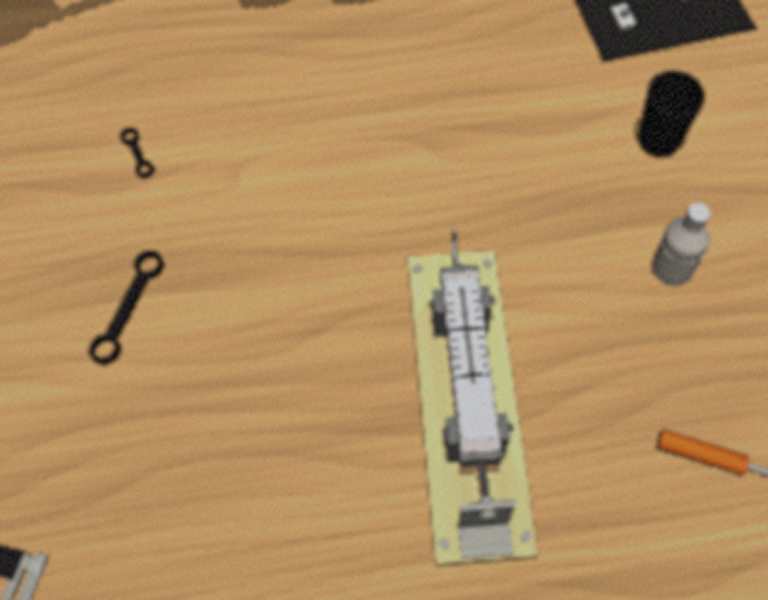

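View pics/v2.png

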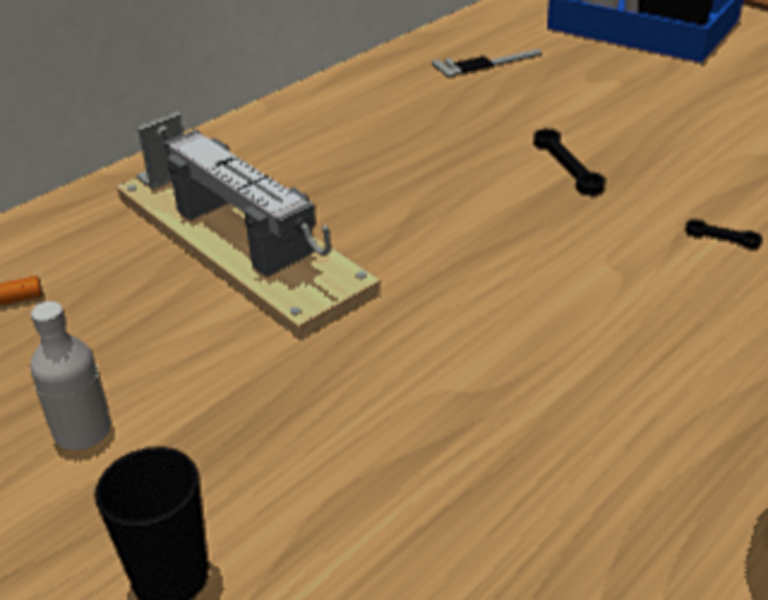

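```bash
cat > m.py <<'E'
from h import *
S=capture('scene');D=capture('side');
s=lambda u,v:(110+u/2.4,140+v/2.4)
d=lambda u,v:(100+u/2.4,100+v/2.4)
for n,c,f,e in [('scene',S,s,[(149,264),(105,350)]),('side',D,d,[(547,140),(590,183)])]:
    p=[onz(c,*f(*q),9) for q in e];p.sort(key=lambda a:a[1]); v=p[1]-p[0]
    print(n,np.round(p,1).tolist(),'mid',((p[0]+p[1])/2).round(1),'len',np.linalg.norm(v).round(1),'yaw',np.arctan2(v[1],v[0]).round(3))
P={'tip97':((454,232),97),'frontcase':((460,268),92),'pointer':((475,377),94),'line':((467,328),92),'rearcase':((480,458),92)}
for k,(q,z) in P.items(): print(k,onz(S,*s(*q),z).round(1))
print('board',[onz(S,*s(*q),18).round(1).tolist() for q in [(409,257),(493,252),(536,556),(437,563)]])
P={'tip97':((326,230),97),'line':((262,186),92),'pointer':((225,163),94)}
for k,(q,z) in P.items(): print(k,onz(D,*d(*q),z).round(1))
E
python3 m.py
```

```text
scene [[694.4, -285.9, 9.0], [595.6, -236.6, 9.0]] mid [ 645.  -261.3    9. ] len 110.4 yaw 2.678
side [[683.6, -282.0, 9.0], [588.1, -235.4, 9.0]] mid [ 635.8 -258.7    9. ] len 106.3 yaw 2.687
tip97 [656.5 105.   97. ]
frontcase [697.2 104.1  92. ]
pointer [818.   96.4  94. ]
line [765.   98.6  92. ]
rearcase [896.3  86.   92. ]
board [[637.8, 59.3, 18.0], [646.4, 155.1, 18.0], [976.7, 129.5, 18.0], [968.6, 34.2, 18.0]]
tip97 [642.7 110.6  97. ]
line [750.3  95.9  92. ]
pointer [809.2  94.4  94. ]
```

```bash
python3 -m handwheel '[[[35,18,-8],[0,0,-0.075]],[[35,18,-8],[0,0,-0.075]],[[35,18,-8],[0,0,-0.075]],[[35,18,-8],[0,0,-0.075]],[[35,18,-8],[0,0,-0.075]],[[35,18,-8],[0,0,-0.075]],[[35,18,-8],[0,0,-0.075]],[[35,18,-8],[0,0,-0.075]],[[35,18,-8],[0,0,-0.075]],[[35,18,-8],[0,0,-0.075]],[[35,18,-8],[0,0,-0.075]],[[35,18,-8],[0,0,-0.069]]]' 0
python3 -m handwheel '[[[0,0,0],[0,0,0]],[[0,0,0],[0,0,0]]]'
python3 - <<'E'
from h import *
c=capture('wrist');cv2.imwrite('pics/w1.png',cv2.resize(c['img'][:,:,::-1],(784,588)))
for t in ['link_mid','eye_a']:
    for d in spot_in(t,'wrist')[:3]:
        w=world(c,d['xyz']);print(t,round(d['score'],2),w.round(),np.round(proj(c,w,True)))
o=get_obs();print(o['tool_pos'],o['tcp_rot'],c['cam_to_world'])
E
```

```text
time: 3.1
tool_pos: [641.8, -259.7, 152.4]
tcp_rot: [3.141, 0.0, -0.463]
contact_force: [0.7, -0.4, 0.4]
grip_width: 91.7
time: 3.35
tool_pos: [640.2, -260.6, 152.5]
tcp_rot: [3.141, 0.001, -0.459]
contact_force: [0.0, 1.0, 1.2]
grip_width: 91.9
link_mid 0.89 [ 641. -266.   11.] [283. 199.]
eye_a 0.95 [ 648. -265.   11.] [278. 193.]
[ 639.95347585 -261.32306288  153.35071566] [ 3.14127761e+00 -4.13179556e-04 -4.61150745e-01] [[-4.43374219e-01  8.52463054e-01  2.76994662e-01  7.15357418e+02]
 [-8.96335866e-01 -4.22067526e-01 -1.35797715e-01 -2.97881387e+02]
 [ 1.14791696e-03 -3.08489456e-01  9.51227070e-01  2.87180021e+02]
 [ 0.00000000e+00  0.00000000e+00  0.00000000e+00  1.00000000e+00]]
```

View pics/w1.png

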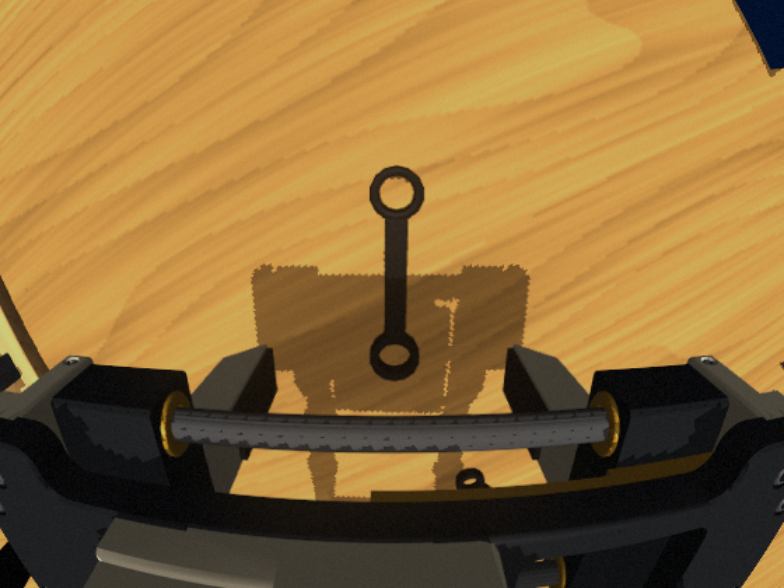

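```bash
python3 - <<'E'
from h import *
c=capture('wrist')
p=[onz(c,u/1.4,v/1.4,z,True) for u,v,z in [(397,193,11),(394.5,356,11)]]
print(np.round(p,1).tolist(),(p[0]+p[1])/2,np.linalg.norm(p[0]-p[1]),np.arctan2(*(p[0]-p[1])[1::-1]))
E
```

```text
[[688.7, -291.1, 11.0], [591.9, -241.7, 11.0]] [ 640.31104315 -266.38312733   11.        ] 108.60623452379868 -0.4719696173207903
```

```bash
python3 -m handwheel '[[[1,-4,-22],[0,0,-0.008]],[[0,0,-30],[0,0,0]],[[0,0,-30],[0,0,0]],[[0,0,-25],[0,0,0]],[[0,0,-14],[0,0,0]],[[0,0,-6],[0,0,0]],[[0,0,0],[0,0,0]]]'
python3 -m handwheel '[[[0,0,0],[0,0,0]],[[0,0,0],[0,0,0]],[[0,0,0],[0,0,0]],[[0,0,0],[0,0,0]],[[0,0,0],[0,0,0]],[[0,0,0],[0,0,0]],[[0,0,0],[0,0,0]],[[0,0,0],[0,0,0]]]' 1
```

```text
time: 4.42
tool_pos: [641.8, -264.7, 26.2]
tcp_rot: [3.141, -0.001, -0.468]
contact_force: [0.1, -0.8, 0.5]
grip_width: 91.5
time: 5.42
tool_pos: [641.7, -264.4, 25.7]
tcp_rot: [3.141, 0.0, -0.468]
contact_force: [1.0, -0.0, 0.3]
grip_width: 16.5
```

```bash
python3 -m handwheel '[[[0,0,0],[0,0,0]],[[0,0,0],[0,0,0]],[[0,0,0],[0,0,0]],[[0,0,20],[0,0,0]],[[0,0,40],[0,0,0]],[[0,0,40],[0,0,0]],[[0,0,40],[0,0,0]]]'
python3 -m handwheel '[[[-3,20,0],[0,0,0.03]],[[-3.5,33,0],[0,0,0.034]],[[-3.5,33,0],[0,0,0.034]],[[-4,33,0],[0,0,0.034]],[[-4,33,0],[0,0,0.034]],[[-4,33,0],[0,0,0.034]],[[-4,33,0],[0,0,0.034]],[[-4,33,0],[0,0,0.034]],[[-4,33,0],[0,0,0.034]],[[-4,33,0],[0,0,0.034]],[[-4,33,0],[0,0,0.034]],[[0,25,0],[0,0,0.021]]]'
python3 -m handwheel '[[[0,0,0],[0,0,0]],[[0,0,0],[0,0,0]],[[0,0,0],[0,0,0]]]'
cat > w.py <<'E'
import sys
from h import *
n=sys.argv[1];c=capture('wrist')
cv2.imwrite(f'pics/{n}.png',cv2.resize(c['img'][:,:,::-1],(784,588)))
for t in ['eye_a','hook','scale_mark','drawbar']:
    for d in spot_in(t,'wrist')[:3]:
        w=world(c,d['xyz']);print(t,round(d['score'],2),w.round(),np.round(np.array(proj(c,w,True))*1.4))
o=get_obs();print(o['time'],o['tool_pos'],o['tcp_rot'],o['contact_force'],o['grip_width'])
np.save(f'pics/{n}.npy',c['cam_to_world'])
E
python3 w.py w2
```

```text
time: 6.3
tool_pos: [641.8, -264.4, 168.8]
tcp_rot: [3.141, -0.002, -0.468]
contact_force: [0.3, 0.1, -0.2]
grip_width: 13.7
time: 7.8
tool_pos: [599.6, 112.1, 167.5]
tcp_rot: [-3.141, -0.002, -0.076]
contact_force: [0.1, -0.6, -0.2]
grip_width: 13.6
time: 8.18
tool_pos: [599.9, 109.6, 166.1]
tcp_rot: [3.141, -0.0, -0.079]
contact_force: [0.7, -0.4, -0.5]
grip_width: 13.6
eye_a 0.84 [633. 110. 151.] [380. 297.]
hook 0.89 [668. 104.  73.] [390. 179.]
scale_mark 0.69 [704.  99.  12.] [393. 115.]
drawbar 0.91 [671. 105.  75.] [386. 175.]
8.425 [599.7393071  110.12397129 165.72913344] [ 3.14145180e+00  1.36417450e-04 -7.79737139e-02] [ 0.53253041  0.90029687 -0.00114958] 13.725237987749983
```

View pics/w2.png

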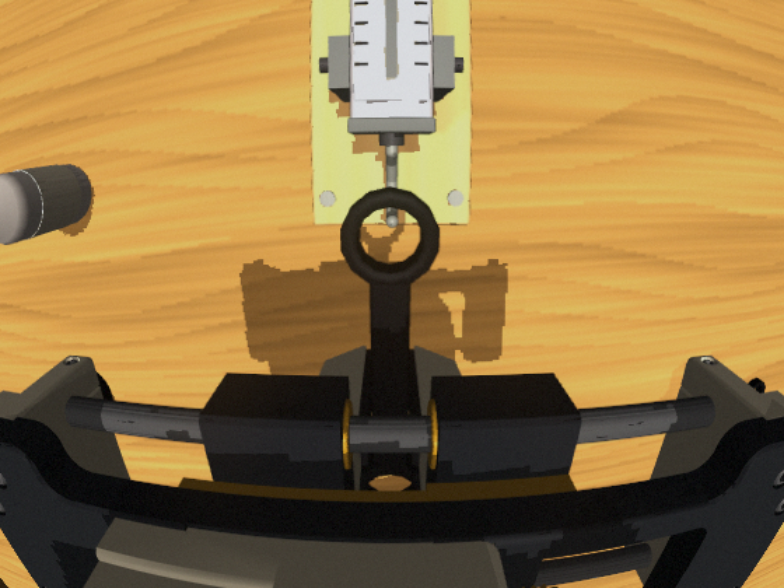

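```bash
python3 - <<'E'
from h import *
c=capture('wrist');yaw=-0.0765
ex=np.array([np.cos(yaw),np.sin(yaw)]);ey=np.array([-ex[1],ex[0]])
tip=onz(c,392.5/1.4,222/1.4,97,True); eye=onz(c,390/1.4,236/1.4,150,True)
print('tip',tip,'eye',eye); d=(tip-eye)[:2];print('in bal axes',d@ex,d@ey)
print('tcp->eye',eye[:2]-get_obs()['tool_pos'][:2])
# board edges yaw (z 18)
for a,b in [((313,222),(311,30)),((470,222),(471,30))]:
    p,q=[onz(c,u/1.4,v/1.4,18,True) for u,v in (a,b)];print(p.round(1),q.round(1),np.arctan2(*(q-p)[1::-1]))
p,q=[onz(c,u/1.4,v/1.4,z,True) for u,v,z in [(392,130,92),(392,25,92)]];print(p,q)
E
```

```text
tip [650.14354449 104.54468087  97.        ] eye [654.07022849 105.46018296 150.        ]
in bal axes -3.845232015085896 -1.2129229373883692
tcp->eye [54.34965994 -4.80728388]
[641.6 155.   18. ] [763.7 145.3  18. ] -0.07949579953461741
[633.9  56.   18. ] [756.2  47.4  18. ] -0.07069518153565793
[691.64287251 101.53233605  92.        ] [740.99523181  97.67736267  92.        ]
```

```bash
python3 -m handwheel '[[[-3,-1,-12],[0,0,0]],[[0,0,-12],[0,0,0]],[[0,0,-10],[0,0,0]],[[0,0,-8],[0,0,0]],[[0,0,-7],[0,0,0]],[[0,0,-7],[0,0,0]],[[0,0,0],[0,0,0]]]'
python3 w.py w3; python3 - <<'E'
from h import *
c=capture('side');a=c['img'][:,:,::-1][150:240,200:280];b=cv2.imread('pics/w3.png')[60:360,240:560]
out=np.hstack([cv2.resize(a,(400,450),interpolation=3),cv2.resize(b,(400,450))]);cv2.imwrite('pics/v3.png',out)
E
```

```text
time: 9.35
tool_pos: [596.4, 109.6, 109.2]
tcp_rot: [3.141, 0.001, -0.077]
contact_force: [-0.2, 0.8, -0.9]
grip_width: 13.8
eye_a 0.68 [629. 106.  97.] [392. 301.]
eye_a 0.23 [696. 101.  15.] [390. 116.]
hook 0.7 [667. 103.  72.] [391. 183.]
scale_mark 0.68 [695. 102.  16.] [389. 118.]
drawbar 0.58 [669. 106.  75.] [383. 180.]
9.6 [596.92982232 109.62898601 110.1444074 ] [-3.14155081e+00 -7.69831361e-04 -7.72640405e-02] [ 0.38741844 -0.2430606  -0.70711713] 13.715955924281376
```

View pics/v3.png

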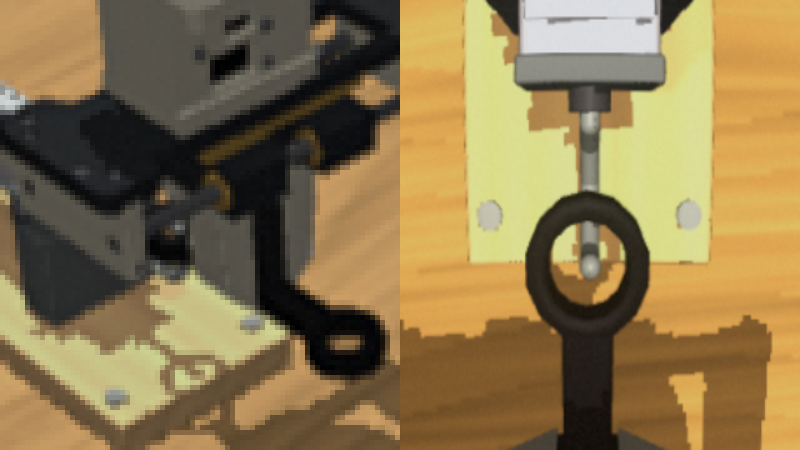

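```bash
python3 -m handwheel '[[[0,0,-6],[0,0,0]],[[0,0,-5],[0,0,0]],[[0,0,0],[0,0,0]],[[-6,0.5,0],[0,0,0]],[[-6,0.5,0],[0,0,0]],[[-6,0.5,0],[0,0,0]],[[-6,0.5,0],[0,0,0]],[[-6,0.4,0],[0,0,0]],[[-4,0.3,0],[0,0,0]],[[0,0,0],[0,0,0]],[[0,0,0],[0,0,0]],[[0,0,0],[0,0,0]]]'
python3 w.py w4; python3 - <<'E'
from h import *
f=[get_obs()['contact_force']]
c=capture('scene');a=c['img'][:,:,::-1][200:340,240:370]
f.append(get_obs()['contact_force']);print(f)
b=cv2.imread('pics/w4.png')[0:400,200:580]
out=np.hstack([cv2.resize(a,(420,450),interpolation=3),cv2.resize(b,(380,450))]);cv2.imwrite('pics/v4.png',out)
E
```

```text
time: 11.15
tool_pos: [563.4, 112.3, 99.0]
tcp_rot: [-3.142, -0.002, -0.077]
contact_force: [5.0, -1.0, -1.9]
grip_width: 13.7
eye_a 0.9 [597. 111.  82.] [386. 295.]
hook 0.73 [655. 108.  80.] [380. 125.]
drawbar 0.61 [659. 107.  80.] [383. 113.]
11.4 [563.35074322 112.2662318   99.02713556] [-3.14152758e+00 -1.68682184e-03 -7.72972912e-02] [ 5.54482001 -1.22383954 -1.13609828] 13.230296473300376
[array([ 5.54482001, -1.22383954, -1.13609828]), array([ 6.0593867 , -1.10830321, -1.38343799])]
```

View pics/v4.png

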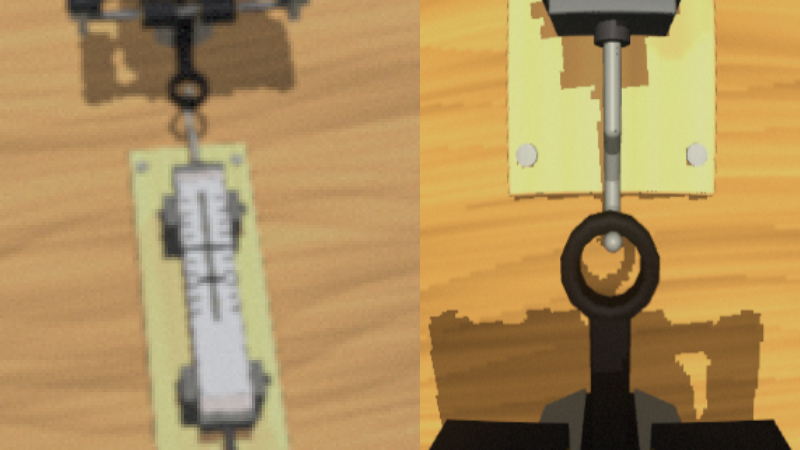

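```bash
cat > p.py <<'E'
import sys
from h import *
yaw=-0.0765;ex=np.array([np.cos(yaw),np.sin(yaw)]);ey=np.array([-ex[1],ex[0]])
F=[];prof=0;N=int(sys.argv[1])
s=np.arange(45,200,0.5)
for k in range(N):
    c=capture('scene');F.append(get_obs()['contact_force'])
    g=c['img'].mean(2).astype(np.float32)
    for lat in [-8,-7,-6,-5,5,6,7,8]:
        P=[proj(c,[*(np.array([655.5,105.5])+ex*a+ey*lat),93]) for a in s]
        m=np.array(P,np.float32);prof=prof+cv2.remap(g,m[:,0].copy()[None],m[:,1].copy()[None],cv2.INTER_LINEAR)[0]
prof=prof/(8*N)
from scipy.signal import find_peaks
b=-prof;i,q=find_peaks(b,prominence=8)
for j,pr in zip(i,q['prominences']):
    w=slice(max(j-6,0),j+7);v=np.clip(prof[w].max()-prof[w],0,None);print('dark at',round((s[w]*v).sum()/v.sum(),1),'depth',pr.round())
o=get_obs();F=np.array(F);print('along pull',(F[:,:2]@ex).round(1),o['time'],o['tool_pos'],'sd',F.mean(0))
E
python3 p.py 3
```

```text
dark at 109.7 depth 71.0
dark at 135.3 depth 68.0
along pull [4.9 4.8 5.1] 11.6 [563.36994622 112.2502158   99.01778594] sd [ 4.89043918 -0.89112936 -1.34165147]
```

```bash
python3 -m handwheel '[[[-5,0.4,0],[0,0,0]],[[-5,0.4,0],[0,0,0]],[[-4,0.3,0],[0,0,0]],[[-3,0.2,0],[0,0,0]],[[0,0,0],[0,0,0]],[[0,0,0],[0,0,0]],[[0,0,0],[0,0,0]]]'
python3 p.py 4
```

```text
time: 12.48
tool_pos: [547.5, 113.5, 99.3]
tcp_rot: [-3.141, -0.004, -0.077]
contact_force: [7.6, -1.0, -2.3]
grip_width: 13.4
dark at 109.7 depth 44.0
dark at 119.3 depth 70.0
along pull [8.  8.2 8.8 8.6] 12.675 [547.42478181 113.48192274  99.26880998] sd [ 8.33984803 -1.13052224 -2.79287992]
```

```bash
sed -e "s/g=c\['img'\].mean(2)/g=cv2.imread('pics\/scene0.png').mean(2)/" p.py > p0.py; python3 p0.py 1; python3 p.py 3
```

```text
dark at 109.7 depth 67.0
dark at 159.0 depth 72.0
along pull [9.5] 12.725 [547.43563824 113.45570987  99.26856588] sd [ 9.40522874 -1.36624399 -2.17072342]
dark at 109.7 depth 70.0
dark at 119.3 depth 44.0
along pull [8.4 8.1 8.5] 12.875 [547.41905415 113.44623791  99.2671688 ] sd [ 8.33624516 -0.62827696 -2.20514784]
```

```bash
python3 -m handwheel '[[[-3,0.2,0],[0,0,0]],[[-3,0.2,0],[0,0,0]],[[-2,0.2,0],[0,0,0]],[[-1.5,0.1,0],[0,0,0]],[[-1,0.1,0],[0,0,0]],[[0,0,0],[0,0,0]],[[0,0,0],[0,0,0]],[[0,0,0],[0,0,0]],[[0,0,0],[0,0,0]]]'
python3 p.py 5; python3 w.py w5; python3 - <<'E'
from h import *
c=capture('scene');a=c['img'][:,:,::-1][200:340,240:370]
b=cv2.imread('pics/w5.png')[0:400,200:580]
cv2.imwrite('pics/v5.png',np.hstack([cv2.resize(a,(420,450),interpolation=3),cv2.resize(b,(380,450))]))
E
```

```text
time: 14.0
tool_pos: [537.6, 114.2, 99.4]
tcp_rot: [-3.141, -0.006, -0.077]
contact_force: [10.7, -1.2, -3.5]
grip_width: 13.6
dark at 109.6 depth 74.0
along pull [10.5 10.5  9.8  9.8 11.1] 14.25 [537.60780689 114.20577444  99.4328721 ] sd [10.23854325 -1.61729995 -3.72258971]
eye_a 0.95 [572. 112.  82.] [389. 292.]
hook 0.77 [634. 107.  81.] [387. 110.]
scale_mark 0.93 [662. 106.  16.] [386.  66.]
drawbar 0.66 [639. 105.  81.] [393.  95.]
drawbar 0.4 [661. 101.  21.] [397.  65.]
14.5 [537.59172152 114.20065201  99.40686663] [-3.14122071 -0.00566211 -0.07746238] [ 9.74214103 -1.34955062 -4.32217359] 13.696820950361861
```

View pics/v5.png

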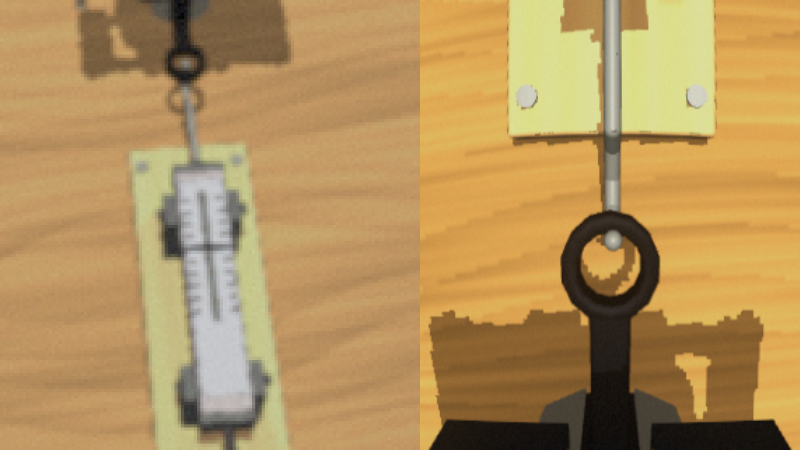

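```bash
python3 -m handwheel '[[[-0.4,0,0],[0,0,0]],[[0,0,0],[0,0,0]],[[0,0,0],[0,0,0]],[[0,0,0],[0,0,0]],[[0,0,0],[0,0,0]],[[0,0,0],[0,0,0]],[[0,0,0],[0,0,0]],[[0,0,0],[0,0,0]],[[0,0,0],[0,0,0]],[[0,0,0],[0,0,0]]]'
python3 p.py 5; python3 - <<'E'
from h import *
c=capture('wrist')
a=c['img'].mean(2).astype(np.float32)[140:235,220:340];b=cv2.resize(cv2.imread('pics/w4.png'),(560,420)).mean(2).astype(np.float32)
r=cv2.matchTemplate(b,a[10:85,10:110],cv2.TM_CCOEFF_NORMED);print('eye vs w4 (expect 230,150)',cv2.minMaxLoc(r)[1::2])
E
```

```text
time: 15.8
tool_pos: [537.3, 114.2, 99.4]
tcp_rot: [-3.141, -0.006, -0.077]
contact_force: [10.6, -0.8, -4.1]
grip_width: 13.6
dark at 109.4 depth 77.0
along pull [10.6 10.1 10.6 10.7  9.4] 16.05 [537.26151736 114.23305447  99.42404027] sd [10.24247177 -0.93927014 -3.50456889]
eye vs w4 (expect 230,150) (0.98527991771698, (230, 150))
```

Steady: no slip in the pads, and the pointer is on the long line (travel about 49.9 mm). I'm handing in.

```bash
python3 -c "
from plant import bot
print(bot.close_job())"
```

```text
the job is handed in; nothing more can be done
None
```

I gripped the long link across mid stem and lowered its forward eye over the prong. I then pulled straight out along the balance axis in small steps until the pointer stood on the long line, and handed the job in at about 16 s of the 51 s allowed.

**Last checks**
- **Pointer:** it merges with the long line in the scene picture. The measured travel is about 49.9 mm: 39.7 mm by camera, plus 10.2 mm of tool motion. No reading came near the 60 mm line.
- **Pull:** about 10.3 N along the axis, against the 10.6 N expected.
- **Steadiness:** over the last second of standing still the pose did not drift. The eye sits at the same place in the wrist picture as early in the pull, so the link has not slipped or tilted in the pads. The tool is level to 0.006 rad.
- **Other objects:** the fingers stayed at mid stem, clear of the hook. I steered clear of the short link, cup and bottle, but did not check them again at the end.

**Disagreements**
- The side camera placed things up to about 10 mm off from the other two cameras, so I used the scene and wrist views.
- A downward force of about 3.5 N built up on the tool during the pull. I put it down to friction on the hook, and it did no visible harm.

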